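# Crank the linisher's idler back past the click and hold it for a belt change

## Robot

A 6-joint arm with a two-finger parallel gripper is mounted at the origin on the work surface. World frame = base frame: x ahead of the robot, y to its left, z up, the work surface at z = 0. Lengths are in mm, angles in rad, forces in N, time in s.
With the tool pointing down it reaches from about 325 to 775 mm from the base axis. Payload 5.5 kg.
Tool frame: the origin (TCP) lies midway between the tips of the shut fingers; the grasp point (between the pads) lies 19 mm behind it (env.grasp_offset is the z of the grasp point in the tool frame, in mm); z points along the fingers, y is the line along which they close (so a half turn about z gives the same grasp; the last joint's range is limited). The gripper opens to 88 mm and grips with 3 to 60 N. Pads are 20 mm wide; open, the fingers measure 115 mm over their backs; the gripper's body (75 mm by 178 mm) begins 61 mm behind the grasp point.
Start: joints at [1.256, 0.091, 1.231, -0, 1.82, -0.057], TCP at [152.976, 580.185, 222.631] pointing down, gripper open.
Joint ranges: [-2.87, 2.87], [-0.86, 2.18], [0.17, 2.46], [-1.51, 4.65], [0.06, 2.69], [-2.65, 2.65]. Speed limits (rad/s): [2.57, 2.57, 3.01, 3.14, 3.14, 3.14].

## Interface

Orientations are given as a unit quaternion [w, x, y, z].
In Python, from rig import observe, capture, env gives the robot as it stands.
- The arm moves only by the tool jog_arm, never from a script. Its argument "steps" is a list of rows, each a list of 7 numbers: the shift along the tool's x, y, z in mm, then the turn, a rotation vector about the tool's x, y, z in degrees, then the opening, from 0 (shut) to 1 (fully open). A call has 1 to 20 rows; each row is the pose to reach, as a shift and turn from the pose commanded when the call began, along the tool's axes at that moment; what a row does not reach only later rows make up. A row lasts 1/8 s, in which the tool goes at most 62.5 mm and 10.7 degrees, less where a joint would pass 70% of its speed; a pose out of reach is approached as far as the arm can. A call with a gripper value outside its range is refused whole. The fingers move at their own pace and stop on an object; "newtons" is the grip in N (left out, the last holds). Time passes only in rows, so rows that repeat a pose let the fingers close. It gives the time, the measured TCP pose, the force, the opening and the grip force at its end, in the units of the state.
- observe(): the state, without advancing time (a new reading comes with each control period).
- capture(name): name is "scene" or "top" or "wrist"; returns a dict with "frame" (400x640x3 uint8, red, green, blue), "fx", "fy", "cx", "cy" (pixels), "R" (3x3) and "t" (3): a world point X has camera coordinates R X + t; the wrist camera has in their place "tool_from_camera" (4x4, takes a point from camera to tool coordinates, whose origin is the TCP and whose axes are the flange's). Camera axes: x right, y down, z forward; pixel columns grow to the right and rows downward; lengths in mm; the calibration is good to about 2 mm. A picture is of the moment at which its call begins: read the wrist's pose just before it. There is no depth.
- env.finish_job(): hands the job in; it is judged then, once.
The state is a dict: "t": time; "q": joint angles; "qvel": joint speeds; "joint_efforts": joint torques, N m; "eef_pos": TCP position; "tcp_rot": TCP orientation; "force": force on the tool from outside, world axes, zero at the start; "moment": the same for the moment, N m; "width": finger opening in mm; "finger_force": force on a finger pad.
Only numpy, scipy, OpenCV 4.12 (cv2) and the standard library are available. Lean on these libraries where they do the work, as an engineer would, in place of code of your own. Each camera call takes 0.05 s, during which the arm holds its last target. There are 200 camera calls.

## Task

Fit the loose crank with its square bore fully home on the square tensioner spindle of the belt linisher, then with the crank swing the sprung idler arm back, its wheel towards the drive wheel, until the pawl clicks in behind the ratchet tooth. Finish while holding the crank there, pushed clearly a little beyond the click so that your hold and not the pawl carries the spring while I slip the new belt on. Move the arm by the crank only, never by its wheel, and leave the other things on the bench where they are.

Things in the scene. Friction and masses are not known exactly. Their poses are not given: they have to be found in the camera images.
- linisher: bench belt linisher, belt off, fixed: grey cast box 170 (x) by 340 (y) mm, steel deck at 70 mm. Origin: centre of underside; its front (vents, switch) looks to -x. On the deck: black rubber drive wheel, 80 mm wide, at (-20, -115) mm; steel platen; idler wheel on its sprung arm, pivot at (45, 70) mm. All but the spindle is lower than 125 mm, so the crank can point any way
- spindle (a point): foot of the upright square spindle on the idler arm's pivot: centre of the flat round shoulder (44 mm wide, 130 mm above the bench) on which the crank's boss comes to rest. The square is 18 mm across flats and rises 26 mm above this point (top 4 mm tapered to 12 mm). The point turns with the arm: z up, x and y square to the flats, the arm along -x
- idler_arm (a joint): swing of the sprung idler arm about the spindle, rad: 0 at rest, growing counter-clockwise seen from above (idler wheel towards drive wheel), end stop at 0.65. The spring takes 0.4 N m at 0 and 0.9 at 0.5; the tooth's ramp adds up to 0.1. The pawl snaps in at about 0.44; let go beyond it, the arm comes back to rest on the pawl at about 0.43; let go before, it springs back to 0
- pawl (a joint): sprung pawl slider on the deck beside the spindle, m: 0 to 0.0005 while it is in (at rest, and again once it has clicked in behind the tooth), up to 0.0045 while the passing tooth pushes it outwards
- idler_wheel: aluminium idler wheel on the arm's end, 56 mm in diameter, 32 mm tall, top at 118 mm above the bench, free to spin, 75 mm from the spindle; origin at the centre of its underside. The gripper must not push it
- crank: loose steel crank, 0.35 kg, bore down on the bench. Origin: centre of the bore's mouth, on the flat underside; z up, bar along +x. Square boss 36 by 36 by 40 mm tall; in it from below a blind square bore 19.4 mm wide, 28 mm deep; boss and bore have their sides along x and y. Fits the spindle in any of four quarter turns, with about 0.08 rad of play either way
- crank_grip (a point): point in the crank's upright wooden grip: 115 mm along +x from the bore's axis, 40 mm above the underside. The grip is 25 mm in diameter, from 12 to 66 mm above the underside; it stands on the end of the crank's flat bar, 18 mm wide and 12 mm thick, which lies along the underside. Under load the grip's angle about the spindle runs some 0.1 to 0.15 rad ahead of the arm's (play and give)
- soldering_block: round wooden soldering block, 130 mm in diameter, 20 mm high; bystander
- jar: clear jar with lid, 60 mm in diameter, 85 mm tall; bystander
- ring_clamp: wooden ring clamp lying down, 114 by 28 by 25 mm; bystander

How it is judged (in metres and radians):
On the way, in this order (a step that is already met when the one before it is completed fails the run):
1. the crank is fully home on the square spindle, before the arm has been swung (z of crank in the frame of spindle below 0.004 m and horizontal distance between crank and spindle below 0.004 m and angle between crank's own z axis and vertical below 0.12 rad and value of joint idler_arm below 0.25 rad), for 0.2 s.
2. the arm is past the click and the pawl has snapped in (value of joint idler_arm above 0.455 rad and value of joint pawl below 0.0015 m), for 0.2 s.
At the end, for the whole second after the job is handed in: the crank is home on the spindle (within 6 mm of the shoulder, 5 mm of the axis, tilted less than 0.15 rad), the pawl is in behind the tooth, and the fingers, pressing on the crank with more than 2 N, hold the arm still beyond 0.455 rad, off the pawl (on which it would rest at about 0.43) (all of step 2 and z of crank in the frame of spindle below 0.006 m and horizontal distance between crank and spindle below 0.005 m and angle between crank's own z axis and vertical below 0.15 rad and contact force between the fingers and crank above 2 N and velocity of joint idler_arm below 0.1 rad/s); the arm keeps its last pose, push and grip.
It fails at once if the gripper pushes the idler wheel (contact force between any of the fingers, the arm and idler_wheel above 2 N).
It fails at once if a bystander is moved by more than 3 cm or tipped over (distance of any of soldering_block, jar, ring_clamp from where it was at the start of the episode above 0.03 m or angle between jar's own z axis and vertical above 0.5 rad).
It also fails if it takes over 61 s, if anything falls off the work surface, if the arm or the gripper's body presses on something with over 40 N, if the wrist force passes 120 N, or if a joint passes its speed limit or range.

## Working session

There is one attempt and no reset: what is moved stays moved. The work goes in short steps, Python scripts to look and compute and a tool call to move; the robot and the scene stay as the last step left them, time stands still between calls to the robot, and variables do not carry over. Pictures are saved under pics/ and viewed, at most 10 in all, crops included, and the job is handed in when it is done.

Besides the shell and the picture viewer there is one more tool, called after "Request:" as a command line: name --pt "numbers of a row" for each row, then --argument value for the rest. jog_arm: Moves the arm, as the interface text tells. Its arguments: {"type":"object","properties":{"steps":{"type":"array","items":{"type":"array","items":{"type":"number"}}},"newtons":{"type":"number"}},"required":["steps"]}

```bash
ls; mkdir -p pics
python3 - <<'E'
from rig import observe,capture,env
import cv2,pickle
s=observe();print(s, env.grasp_offset)
d={}
for n in("scene","top","wrist"):
    c=capture(n);d[n]=c;cv2.imwrite(f"pics/{n}0.png",c["frame"][:,:,::-1])
    print(n,{k:v for k,v in c.items() if k!="frame"})
pickle.dump((s,d),open("c0.pkl","wb"))
E
```

```text
pics
{'t': 0.0, 'q': array([ 1.25632710e+00,  9.18490671e-02,  1.23188060e+00, -5.63367793e-06,
        1.81978937e+00, -5.66494803e-02]), 'qvel': array([-0.00057042, -0.00030586, -0.00120699,  0.00054804,  0.00187896,
       -0.00049139]), 'joint_efforts': array([-4.28254298e-04, -4.46441174e+01, -4.06449401e+01,  6.97830459e-02,
        2.90247530e-02, -1.51307254e-04]), 'eef_pos': array([152.86660663, 579.89459603, 221.51572746]), 'tcp_rot': array([-1.75021375e-04,  1.28553765e-01,  9.91702073e-01, -9.47159607e-04]), 'force': array([0.38468191, 0.23334942, 0.64648619]), 'moment': array([ 0.0459137 , -0.00748906,  0.02347357]), 'finger_force': 0.0, 'width': 87.69315141628383} -18.700000000000003
scene {'fx': 518.2143994881733, 'fy': 518.2143994881733, 'cx': 314.8565362680254, 'cy': 189.90064449245773, 'R': array([[-0.75986803,  0.6500683 ,  0.00343273],
       [ 0.44838397,  0.52792699, -0.72128005],
       [-0.47069353, -0.54653847, -0.69263504]]), 't': array([ 426.41540727, -220.57588   , 1585.91380179])}
top {'fx': 489.6283131171824, 'fy': 489.6283131171824, 'cx': 331.2973798985889, 'cy': 194.96267918918045, 'R': array([[ 0.07612248, -0.99708964,  0.00419799],
       [-0.97480241, -0.07530501, -0.20997481],
       [ 0.20967984,  0.01189159, -0.97769778]]), 't': array([  15.58737875,  615.70239286, 1187.80065395])}
wrist {'fx': 315.861882196991, 'fy': 315.861882196991, 'cx': 314.16879633102815, 'cy': 201.4998159652407, 'tool_from_camera': array([[ 5.78247437e-04, -9.63976643e-01, -2.65986273e-01,
         7.23130232e+01],
       [ 9.99999762e-01,  4.57446643e-04,  5.16114680e-04,
         2.22550926e-01],
       [-3.75847969e-04, -2.65986508e-01,  9.63976678e-01,
        -1.61528750e+02],
       [ 0.00000000e+00,  0.00000000e+00,  0.00000000e+00,
         1.00000000e+00]])}
```

View pics/top0.png

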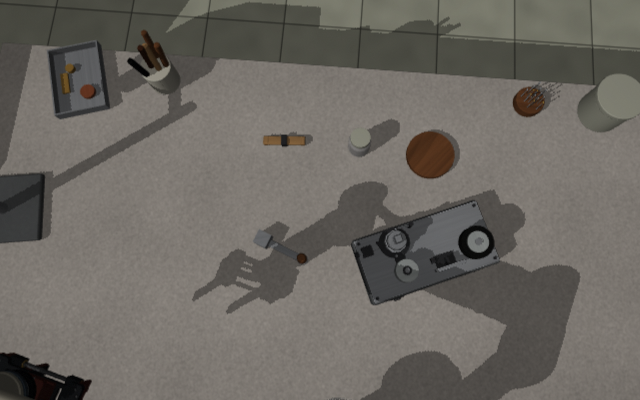

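View pics/scene0.png

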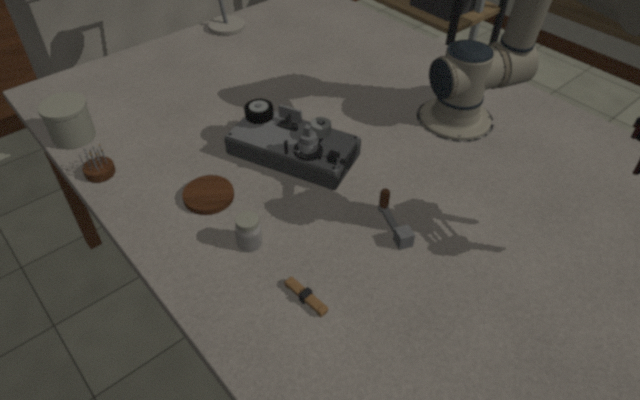

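The top view shows the crank (boss ≈(264,239), grip ≈(301,258)) and the linisher, with the spindle near (398,239) and the idler wheel near (406,270). Next I'll enlarge both areas.

```bash
cat > h.py <<'E'
import numpy as np,pickle,cv2
def ray(c,u,v,z):
    """pixel -> world point on plane z"""
    R,t=np.array(c["R"]),np.array(c["t"])
    d=R.T@np.array([(u-c["cx"])/c["fx"],(v-c["cy"])/c["fy"],1]); o=-R.T@t
    return o+d*(z-o[2])/d[2]
def proj(c,X):
    p=np.array(c["R"])@np.array(X)+c["t"]; return np.array([c["fx"]*p[0]/p[2]+c["cx"],c["fy"]*p[1]/p[2]+c["cy"]])
def tri(c1,p1,c2,p2):
    P=[np.array([[c["fx"],0,c["cx"]],[0,c["fy"],c["cy"]],[0,0,1]])@np.c_[c["R"],c["t"]] for c in(c1,c2)]
    X=cv2.triangulatePoints(P[0],P[1],np.array(p1,float),np.array(p2,float))[:,0]; return X[:3]/X[3]
E
python3 - <<'E'
from h import *
s,d=pickle.load(open("c0.pkl","rb"))
def crop(n,x,y,w,h,k): 
    i=d[n]["frame"][y:y+h,x:x+w,::-1]; i=cv2.convertScaleAbs(i,alpha=1.7); return cv2.resize(i,None,fx=k,fy=k,interpolation=cv2.INTER_CUBIC)
a=crop("top",245,225,70,50,5);b=crop("top",345,195,160,110,5)
c=crop("scene",370,180,50,70,5);e=crop("scene",220,90,145,100,5)
im=np.zeros((600,800,3),np.uint8);im[:550,:800]=b;cv2.imwrite("pics/b.png",im)
m=np.zeros((600,725,3),np.uint8);m[:250,:350]=a;m[:350,360:610]=c;cv2.imwrite("pics/ac.png",m)
cv2.imwrite("pics/e.png",e)
E
```

```text
(no output)
```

View pics/b.png

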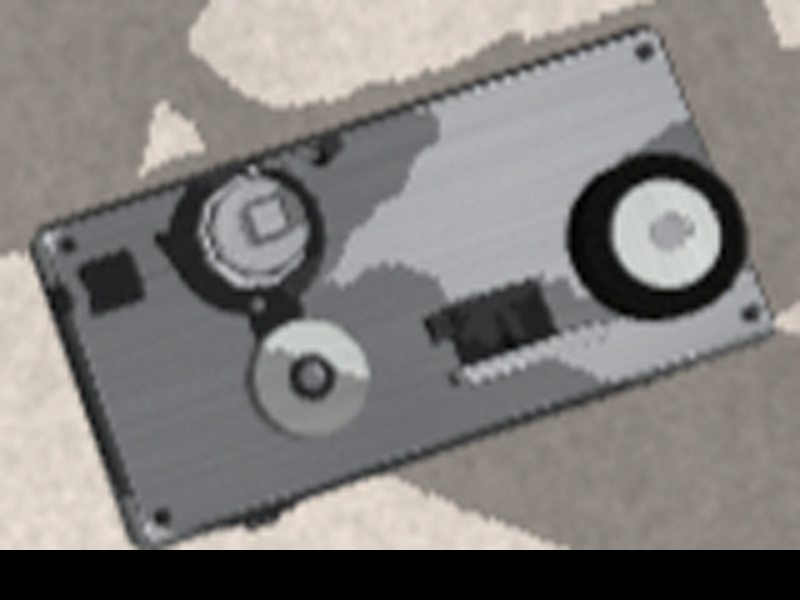

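View pics/ac.png

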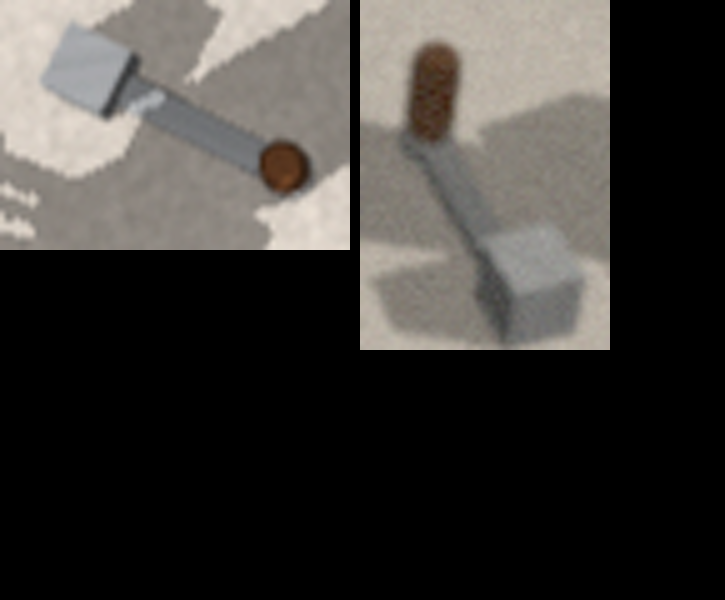

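View pics/e.png

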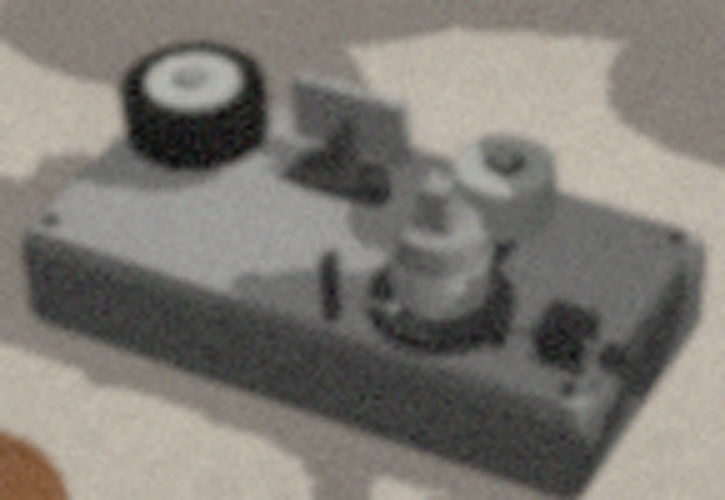

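Run:
```python
from h import *
np.set_printoptions(precision=1,suppress=True)
s,d=pickle.load(open("c0.pkl","rb"));T=d["top"];S=d["scene"]
f=lambda u,v,x0,y0:((u+.5)/5-.5+x0,(v+.5)/5-.5+y0)
b=lambda u,v:f(u,v,345,195); a=lambda u,v:f(u,v,245,225); e=lambda u,v:f(u,v,220,90); c=lambda u,v:f(u-360,v,370,180)
print("spindle top",ray(T,*b(267,219),155), "scene",ray(S,*e(438,184),155), "tri",tri(T,b(267,219),S,e(438,184)))
print("shoulder",ray(T,*b(254,232),130))
print("idler",ray(T,*b(312,377),118),"hub scene",ray(S,*e(506,158),118))
C=[ray(T,*b(*p),70) for p in((40,235),(650,28),(775,335),(140,548))];print("corners",np.array(C),[np.linalg.norm(C[i]-C[i-1]) for i in range(4)])
B=[ray(T,*a(*p),40) for p in((75,22),(137,52),(105,115),(40,80))];print("boss",np.array(B),np.mean(B,0),[np.linalg.norm(B[i]-B[i-1]) for i in range(4)])
print("boss scene",ray(S,*c(532,258),40))
print("grip",ray(T,*a(284,165),66),"scene",ray(S,*c(437,50),66))
m=np.mean(B,0);g=ray(T,*a(284,165),66);v=g-m;print("crank len",np.hypot(*v[:2]),"yaw",np.arctan2(v[1],v[0]))
print("drive",ray(T,*b(666,230),120))
```

```text
spindle top [ 502.3 -101.2  155. ] scene [503.  -98.3 155. ] tri [ 501.9 -100.8  153.3]
shoulder [498.9 -98.6 130. ]
idler [ 433.7 -130.9  118. ] hub scene [ 429.3 -130.5  118. ]
corners [[ 496.9    0.5   70. ]
 [ 626.2 -302.3   70. ]
 [ 475.3 -366.5   70. ]
 [ 348.3  -58.3   70. ]] [np.float64(159.844335744026), np.float64(329.2325136739728), np.float64(164.03063001428225), np.float64(333.35416844199466)]
boss [[514.6 240.1  40. ]
 [501.6 206.7  40. ]
 [468.2 219.7  40. ]
 [483.5 254.7  40. ]] [492.  230.3  40. ] [np.float64(34.41200158613746), np.float64(35.80150912765572), np.float64(35.85293627197212), np.float64(38.206730658153134)]
boss scene [491.8 235.6  40. ]
grip [447.8 124.7  66. ] scene [446.2 127.7  66. ]
crank len 114.42690757063163 yaw -1.9671163481306106
drive [ 516.4 -297.1  120. ]
```

Measurements agree with the given sizes:

| Item | Result |
|---|---|
| Crank boss | ≈(492, 231) |
| Crank yaw | −1.967 |
| Crank length | 114 against 115 |
| Spindle | ≈(501, −100) from the views and also from the deck corners |
| Arm length | 74 against 75 |
| Spindle x yaw | ≈0.42 |

I'll move above the boss now.

Request:
jog_arm --pt "-416.8 -251.2 62 0 0 97.8 1" --pt "-416.8 -251.2 62 0 0 97.8 1" --pt "-416.8 -251.2 62 0 0 97.8 1" --pt "-416.8 -251.2 62 0 0 97.8 1" --pt "-416.8 -251.2 62 0 0 97.8 1" --pt "-416.8 -251.2 62 0 0 97.8 1" --pt "-416.8 -251.2 62 0 0 97.8 1" --pt "-416.8 -251.2 62 0 0 97.8 1" --pt "-416.8 -251.2 62 0 0 97.8 1" --pt "-416.8 -251.2 62 0 0 97.8 1" --pt "-416.8 -251.2 62 0 0 97.8 1" --pt "-416.8 -251.2 62 0 0 97.8 1" --pt "-416.8 -251.2 62 0 0 97.8 1"

```text
t: 1.78
eef_pos: [491.7, 231.5, 160.8]
tcp_rot: [0.0, 0.831, 0.556, 0.0]
force: [0.2, 0.6, 0.5]
width: 87.9
finger_force: 0.0
```

```bash
cat >> h.py <<'E'
from scipy.spatial.transform import Rotation as Ro
def wcam():
    from rig import observe,capture
    s=observe();c=capture("wrist")
    q=s["tcp_rot"];Rt=Ro.from_quat([q[1],q[2],q[3],q[0]]).as_matrix()
    M=np.array(c["tool_from_camera"]);R=(Rt@M[:3,:3]);o=Rt@M[:3,3]+s["eef_pos"]
    c["R"]=R.T;c["t"]=-R.T@o
    y=np.arctan2(Rt[1,1],Rt[0,1]);print("t",s["t"],"tcp",s["eef_pos"].round(1),"yaw tool y",y.round(3),"down",Rt[:,2].round(3),"F",s["force"].round(1),"w",s["width"],"ff",s["finger_force"],"q",s["q"].round(2))
    return s,c
E
python3 - <<'E'
from h import *
s,c=wcam();pickle.dump(c,open("w1.pkl","wb"))
i=cv2.convertScaleAbs(c["frame"][:,:,::-1],alpha=1.5);cv2.imwrite("pics/w1.png",i)
for X in((492,231,40),(448,125,66)):print(proj(c,X))
E
```

```text
t 1.775 tcp [491.7 231.5 160.8] yaw tool y -0.392 down [ 0.  0. -1.] F [0.2 0.6 0.5] w 87.86419872945282 ff 0.0 q [ 0.38 -0.07  1.5  -0.    1.71  0.77]
[314.28600792 196.82640439]
[314.00609585 321.82156896]
```

View pics/w1.png

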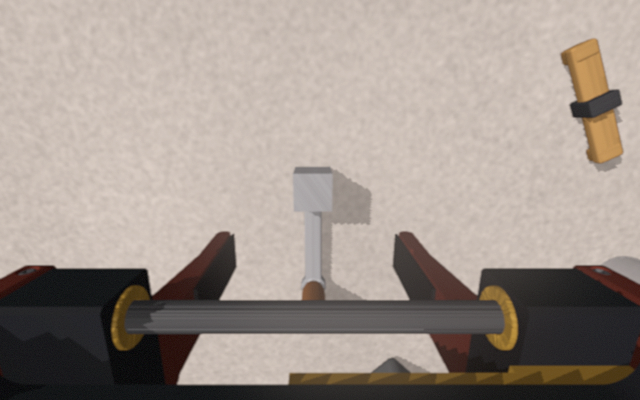

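The wrist view shows the boss top centred at (313,192.5) against a predicted (314,197). It therefore sits about 3 mm further along tool x, with the yaw aligned. I'll descend and grasp with the pads at mid-boss.

Request:
jog_arm --newtons 45 --pt "3 0 50 0 0 0 1" --pt "3 0 100 0 0 0 1" --pt "3 0 135 0 0 0 1" --pt "3 0 152 0 0 0 1" --pt "3 0 152 0 0 0 1" --pt "3 0 152 0 0 0 0" --pt "3 0 152 0 0 0 0" --pt "3 0 152 0 0 0 0" --pt "3 0 152 0 0 0 0" --pt "3 0 152 0 0 0 0" --pt "3 0 152 0 0 0 0" --pt "3 0 152 0 0 0 0"

```text
t: 3.32
eef_pos: [492.8, 234.1, 8.7]
tcp_rot: [-0.0, 0.832, 0.555, -0.0]
force: [-3.1, 0.6, 2.0]
width: 35.9
finger_force: 44.9
```

Request:
jog_arm --pt "0 0 -15 0 0 0 0" --pt "0 0 -50 0 0 0 0" --pt "0 0 -100 0 0 0 0" --pt "0 0 -150 0 0 0 0" --pt "0 0 -190 0 0 0 0" --pt "-20 10 -196 0 0 0 0" --pt "-55 28 -196 0 0 -4 0" --pt "-95 49 -196 0 0 -10 0" --pt "-135 70 -196 0 0 -16 0" --pt "-175 90 -196 0 0 -22 0" --pt "-215 111 -196 0 0 -28 0" --pt "-255 132 -196 0 0 -34 0" --pt "-295 152 -196 0 0 -40 0" --pt "-325 168 -196 0 0 -44 0" --pt "-342 177 -196 0 0 -46.1 0" --pt "-346.7 179.2 -196 0 0 -46.1 0" --pt "-346.7 179.2 -196 0 0 -46.1 0" --pt "-346.7 179.2 -196 0 0 -46.1 0"

```text
t: 5.58
eef_pos: [525.5, -154.3, 204.8]
tcp_rot: [-0.0, 0.548, 0.837, 0.0]
force: [-0.5, 0.7, -3.6]
width: 36.1
finger_force: 44.9
```

Run:
```python
from h import *
s,c=wcam();pickle.dump((s,c),open("w2.pkl","wb"))
i=cv2.convertScaleAbs(c["frame"][:,:,::-1],alpha=1.8);print(proj(c,(501.5,-100.3,154)),proj(c,(433,-130.5,118)))
cv2.imwrite("pics/w2.png",cv2.resize(i[20:320,120:520],None,fx=2,fy=2,interpolation=cv2.INTER_CUBIC))
```

```text
t 5.575 tcp [ 525.5 -154.3  204.8] yaw tool y 0.411 down [ 0.  0. -1.] F [-0.5  0.7 -3.6] w 36.07946772744526 ff 44.93907982483506 q [-0.35 -0.05  1.41  0.    1.79 -0.76]
[312.70936624 135.80491078] [215.66027807 133.08889569]
```

View pics/w2.png

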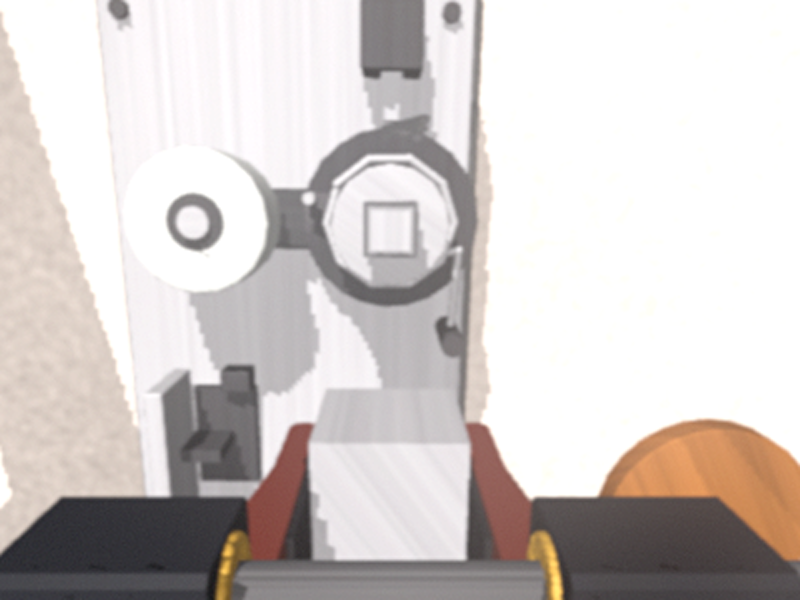

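The wrist view shows the spindle square centred at crop (390,229), with its sides aligned to the image. The held boss's lower edge runs from (330,389) to (460,389) and its upper edge from (313,443) to (470,443). Working out the offset between them now.

Run:
```python
from h import *
s,c=pickle.load(open("w2.pkl","rb"))
q=s["tcp_rot"];Rt=Ro.from_quat([q[1],q[2],q[3],q[0]]).as_matrix()
f=lambda u,v:((u+.5)/2-.5+120,(v+.5)/2-.5+20)
z=s["eef_pos"][2]
P=lambda n,u,v,h:print(n,ray(c,*f(u,v),h).round(1),"tool",(Rt.T@(ray(c,*f(u,v),h)-s["eef_pos"])).round(1))
P("sq base18 bnd",390,229,152);P("sq l",364,229,152);P("sq r",417,229,152);P("sq t",390,202,152);P("sq b",390,256,152)
P("shoulder",391,226,130);P("idler hub",193,222,118)
for h in(-9.5,-8.5):
  P("boss bot L",330,389,z+h);P("boss bot R",461,389,z+h);P("top L",312,443,z+h+40);P("top R",470,443,z+h+40)
```

```text
sq base18 bnd [502.4 -98.9 152. ] tool [59.9  0.9 52.8]
sq l [ 494.5 -102.4  152. ] tool [59.9 -7.7 52.8]
sq r [510.6 -95.4 152. ] tool [60.   9.9 52.8]
sq t [498.9 -91.  152. ] tool [68.6  0.9 52.8]
sq b [ 505.9 -107.1  152. ] tool [51.1  0.9 52.8]
shoulder [502.8 -99.  130. ] tool [59.7  1.3 74.8]
idler hub [ 432.8 -128.6  118. ] tool [ 60.5 -74.7  86.8]
boss bot L [ 503.5 -144.2  195.3] tool [ 18.  -16.2   9.5]
boss bot R [ 537.6 -129.3  195.3] tool [18.  21.1  9.5]
top L [ 503.1 -144.3  235.3] tool [ 18.2 -16.6 -30.5]
top R [ 535.4 -130.2  235.3] tool [ 18.2  18.7 -30.5]
boss bot L [ 503.5 -143.9  196.3] tool [ 18.3 -16.1   8.5]
boss bot R [ 537.4 -129.1  196.3] tool [18.3 20.9  8.5]
top L [ 503.  -143.8  236.3] tool [ 18.6 -16.4 -31.5]
top R [ 535.1 -129.8  236.3] tool [ 18.6  18.5 -31.5]
```

The spindle lies at tool (+59.8, ≈+0.3) from the boss with the square aligned. I'll shift over it and descend into the taper.

Request:
jog_arm --pt "15 0 0 0 0 0 0" --pt "35 0.3 0 0 0 0 0" --pt "52 0.3 0 0 0 0 0" --pt "59.8 0.3 5 0 0 0 0" --pt "59.8 0.3 20 0 0 0 0" --pt "59.8 0.3 32 0 0 0 0" --pt "59.8 0.3 36 0 0 0 0" --pt "59.8 0.3 40 0 0 0 0" --pt "59.8 0.3 42 0 0 0 0" --pt "59.8 0.3 44 0 0 0 0" --pt "59.8 0.3 46 0 0 0 0" --pt "59.8 0.3 46 0 0 0 0"

```text
t: 7.12
eef_pos: [501.9, -100.2, 158.5]
tcp_rot: [-0.0, 0.548, 0.836, -0.0]
force: [-0.7, 0.4, -3.9]
width: 35.9
finger_force: 44.9
```

Request:
jog_arm --pt "0 0 3 0 0 0 0" --pt "0 0 6 0 0 0 0" --pt "0 0 9 0 0 0 0" --pt "0 0 12 0 0 0 0" --pt "0 0 15 0 0 0 0" --pt "0 0 17 0 0 0 0" --pt "0 0 19 0 0 0 0" --pt "0 0 20 0 0 0 0" --pt "0 0 20 0 0 0 0"

```text
t: 8.25
eef_pos: [502.0, -100.2, 138.7]
tcp_rot: [0.0, 0.548, 0.836, 0.0]
force: [-0.4, 0.3, -3.6]
width: 35.6
finger_force: 44.9
```

Request:
jog_arm --pt "0 0 1 0 0 0 0" --pt "0 0 2 0 0 0 0" --pt "0 0 2.5 0 0 0 0" --pt "0 0 2.5 0 0 0 0"

```text
t: 8.75
eef_pos: [502.0, -100.2, 138.6]
tcp_rot: [0.001, 0.548, 0.836, 0.0]
force: [-5.0, 0.9, 7.7]
width: 35.8
finger_force: 44.9
```

The crank is seated: contact came at z = 138.6, which puts the underside at 130. I'll release it, rise 15 mm, slide 115 mm along the bar and grip the handle.

Request:
jog_arm --newtons 40 --pt "0 0 -2 0 0 0 0.4" --pt "0 0 -2 0 0 0 1" --pt "0 0 -2 0 0 0 1" --pt "0 0 -2 0 0 0 1" --pt "0 0 -2 0 0 0 1" --pt "0 0 -2 0 0 0 1" --pt "-2 0 -15 0 0 0 1" --pt "-30 0 -15 0 0 0 1" --pt "-65 0 -15 0 0 0 1" --pt "-100 0 -15 0 0 0 1" --pt "-115 0 -15 0 0 0 1" --pt "-115 0 -15 0 0 0 1" --pt "-115 0 -15 0 0 0 1"

```text
t: 10.38
eef_pos: [547.7, -204.7, 151.4]
tcp_rot: [-0.0, 0.548, 0.837, 0.0]
force: [-0.2, 0.1, 0.0]
width: 87.9
finger_force: 0.0
```

Run:
```python
from h import *
from rig import capture
s,c=wcam();t=capture("top")
a=cv2.resize(cv2.convertScaleAbs(c["frame"][:,:,::-1],alpha=1.3),(480,300))
b=cv2.resize(capture("scene")["frame"][70:220,200:380,::-1],None,fx=3,fy=3,interpolation=cv2.INTER_CUBIC)
m=np.zeros((300+300,800,3),np.uint8);m[:300,:480]=a
m[300:,:480]=cv2.resize(t["frame"][190:310,340:532,::-1],None,fx=2.5,fy=2.5)
m[:300,480:]=cv2.resize(b,(320,300))[:300]
cv2.imwrite("pics/g.png",m)
```

```text
t 10.375 tcp [ 547.7 -204.7  151.4] yaw tool y 0.411 down [ 0.  0. -1.] F [-0.2  0.1  0. ] w 87.92469159283465 ff 0.0 q [-0.42  0.05  1.4   0.    1.69 -0.83]
```

View pics/g.png

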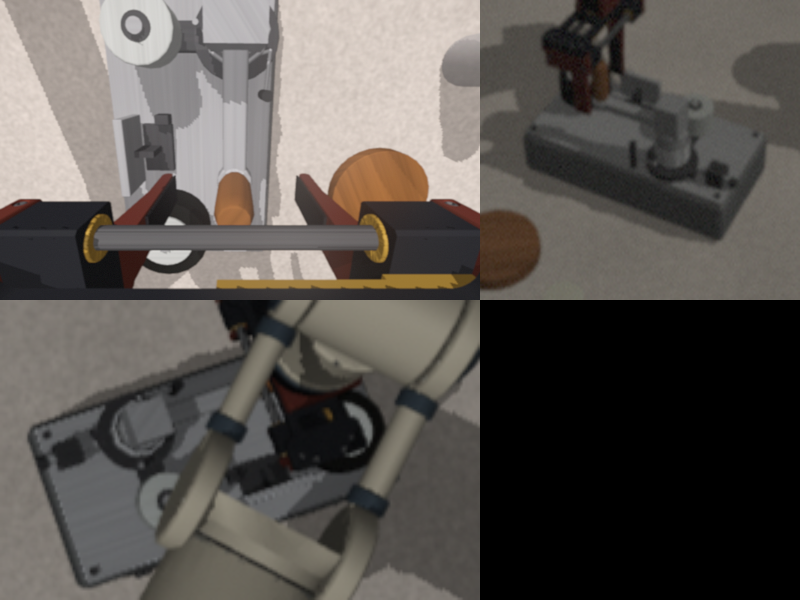

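The crank is seated flat with its bar pointing down the linisher and the handle between the fingers (wrist inset ≈(233,195)). The idler wheel is still at rest. I'll grip, then swing about 30° on an arc around the spindle.

Request:
jog_arm --newtons 40 --pt "0 0 0 0 0 0 0" --pt "0 0 0 0 0 0 0" --pt "0 0 0 0 0 0 0" --pt "0 0 0 0 0 0 0" --pt "0 0 0 0 0 0 0" --pt "0 0 0 0 0 0 0" --pt "0.2 6 0 0 0 -3 0" --pt "0.6 12 0 0 0 -6 0" --pt "1.4 18 0 0 0 -9 0" --pt "2.5 23.9 0 0 0 -12 0" --pt "3.9 29.8 0 0 0 -15 0" --pt "5.6 35.5 0 0 0 -18 0" --pt "7.6 41.2 0 0 0 -21 0" --pt "9.9 46.8 0 0 0 -24 0" --pt "12.5 52.2 0 0 0 -27 0" --pt "14.0 54.9 0 0 0 -28.5 0" --pt "15.4 57.5 0 0 0 -30 0" --pt "15.4 57.5 0 0 0 -30 0"

```text
t: 12.78
eef_pos: [593.8, -169.3, 151.1]
tcp_rot: [-0.0, 0.314, 0.95, -0.001]
force: [-3.5, -2.8, 1.1]
width: 24.6
finger_force: 40.0
```

Run:
```python
from h import *
s,c=wcam();pickle.dump((s,c),open("w3.pkl","wb"))
S=np.array([501.9,-100.2]);v=s["eef_pos"][:2]-S;print("radius",np.hypot(*v),"swing",np.arctan2(v[1],v[0])-(0.411-np.pi/2),"moment N m",(v[0]*s["force"][1]-v[1]*s["force"][0])/1000)
i=cv2.convertScaleAbs(c["frame"][:,:,::-1],alpha=1.5);cv2.imwrite("pics/w3.png",i)
```

```text
t 12.775 tcp [ 593.8 -169.3  151.1] yaw tool y 0.933 down [-0.001 -0.001 -1.   ] F [-3.5 -2.8  1.1] w 24.610265864396045 ff 39.98956918716431 q [-0.33  0.14  1.31 -0.    1.7  -1.27]
radius 115.00009190367768 swing 0.5146982561573867 moment N m -0.505848384130396
```

View pics/w3.png

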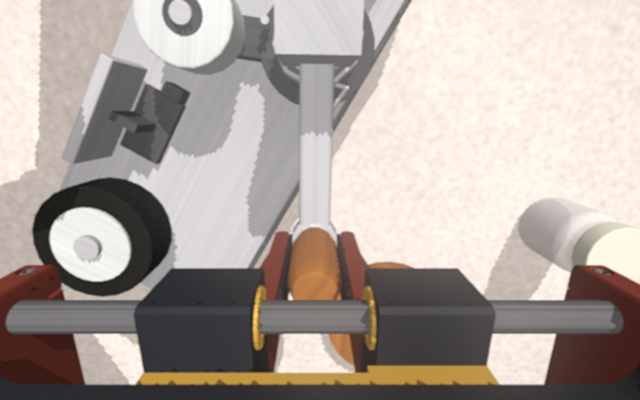

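The idler hub is at (183,12) and the arm has swung clockwise-to-counter-clockwise as wanted, with the spring load felt. I'll continue to about 37.5°.

Request:
jog_arm --pt "0 2 0 0 0 -1 0" --pt "0.1 4 0 0 0 -2 0" --pt "0.2 6 0 0 0 -3 0" --pt "0.3 8 0 0 0 -4 0" --pt "0.4 10 0 0 0 -5 0" --pt "0.6 12 0 0 0 -6 0" --pt "0.8 13.5 0 0 0 -6.8 0" --pt "1 15 0 0 0 -7.5 0" --pt "1 15 0 0 0 -7.5 0" --pt "1 15 0 0 0 -7.5 0" --pt "1 15 0 0 0 -7.5 0"

```text
t: 14.2
eef_pos: [602.1, -156.8, 151.2]
tcp_rot: [-0.0, 0.251, 0.968, -0.001]
force: [-3.5, -4.4, 0.6]
width: 24.3
finger_force: 40.0
```

Run:
```python
from h import *
s,c=wcam();pickle.dump((s,c),open("w4.pkl","wb"))
S=np.array([501.9,-100.2]);v=s["eef_pos"][:2]-S;print("radius",np.hypot(*v),"swing",np.arctan2(v[1],v[0])-(0.411-np.pi/2),"M",(v[0]*s["force"][1]-v[1]*s["force"][0])/1000,s["moment"])
s3,c3=pickle.load(open("w3.pkl","rb"))
def arm(p,c):
    w=ray(c,*p,118);d=w[:2]-S;print(p,w.round(1),"r",np.hypot(*d).round(1),"arm",((np.arctan2(d[1],d[0])-(0.411-np.pi)+1)%(2*np.pi)-1).round(3))
arm((183,12),c3)
i=cv2.convertScaleAbs(c["frame"][:,:,::-1],alpha=1.5)
cv2.imwrite("pics/w4.png",cv2.resize(i[0:180,100:400],None,fx=2.6,fy=2.6,interpolation=cv2.INTER_CUBIC))
```

```text
t 14.2 tcp [ 602.1 -156.8  151.2] yaw tool y 1.064 down [-0.001 -0.001 -1.   ] F [-3.5 -4.4  0.6] w 24.275171202328952 ff 39.98974084854126 q [-0.31  0.15  1.3  -0.    1.7  -1.37]
radius 115.0860975241284 swing 0.6455016265672086 M -0.6355409490225236 [-0.84110101  0.69161455 -0.25163835]
(183, 12) [ 449.4 -151.5  118. ] r 73.4 arm 0.364
```

View pics/w4.png

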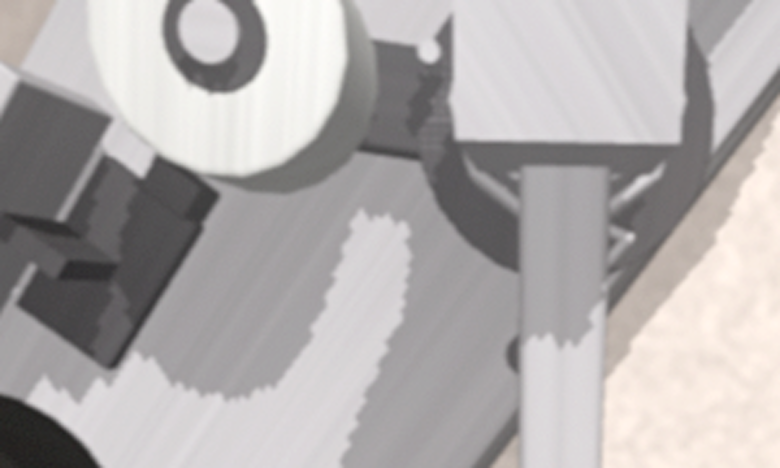

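The hub now sits at crop (213,32), i.e. pixel (182,12), the same place relative to the tool. The arm has therefore followed to about 0.495 rad, past the click. I'll add 1.5° for margin and hold.

Request:
jog_arm --pt "0 1 0 0 0 -0.5 0" --pt "0 2 0 0 0 -1 0" --pt "0 3 0 0 0 -1.5 0" --pt "0 3 0 0 0 -1.5 0" --pt "0 3 0 0 0 -1.5 0" --pt "0 3 0 0 0 -1.5 0" --pt "0 3 0 0 0 -1.5 0" --pt "0 3 0 0 0 -1.5 0"

```text
t: 15.25
eef_pos: [603.5, -154.2, 151.1]
tcp_rot: [-0.0, 0.238, 0.971, -0.001]
force: [-2.3, -4.8, 1.6]
width: 24.3
finger_force: 40.0
```

Run:
```python
from h import *
s,c=wcam();S=np.array([501.9,-100.2]);v=s["eef_pos"][:2]-S
print("swing",np.arctan2(v[1],v[0])-(0.411-np.pi/2),"qvel",np.abs(s["qvel"]).max())
c4=pickle.load(open("w4.pkl","rb"))[1]
# image shift of the hub/wheel region relative to the tool since the last look
g=lambda c:cv2.cvtColor(c["frame"],cv2.COLOR_RGB2GRAY)
r=cv2.matchTemplate(g(c)[0:70,120:250],g(c4)[2:40,140:225],cv2.TM_CCOEFF_NORMED);_,m,_,p=cv2.minMaxLoc(r);print(m,"shift",p[0]-20,p[1]-2)
b=(np.array([181.7+p[0]-20,12.4+p[1]-2]));w=ray(c,*b,118)[:2]-S;print("r",np.hypot(*w),"arm",(np.arctan2(w[1],w[0])-(0.411-np.pi)+1)%(2*np.pi)-1)
```

```text
t 15.25 tcp [ 603.5 -154.2  151.1] yaw tool y 1.09 down [-0.001 -0.001 -1.   ] F [-2.3 -4.8  1.6] w 24.34723897669813 ff 39.989858865737915 q [-0.3   0.15  1.29 -0.    1.7  -1.39]
swing 0.6712112452164696 qvel 0.0010235348851365881
0.9960390329360962 shift 0 0
r 74.15897841891051 arm 0.5273275170647689
```

Arm at about 0.52 rad, still, and held by the grip. Handing in.

```bash
python3 -c "
from rig import env
print(env.finish_job())"
```

```text
the job is handed in; nothing more can be done
None
```

The job is handed in: the crank is home on the spindle and my grip holds the idler arm still at about 0.52 rad, measured from the wheel's position; I infer the pawl is in from that (click at about 0.44), as I had no direct view of it.

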